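# Push the stray carton home into its shelf bay

## Task

Push the stray carton along the plywood into the empty corner of the bay, so that one of its long sides lies flush against the steel back rail and one of its ends is right up against the inner side of the plywood divider. Only push it with the fingers: do not pick it up or tip it, and leave the tin, the aerosol can and the roll of tape where they stand.

Things in the scene. Friction and masses are not known exactly. Their poses are not given: they have to be found in the camera images.
- carton: The stray closed rigid cardboard carton, the only one on the board, 0.3 to 0.6 kg, tape strip along its top. 100 mm in x, 150 mm in y (long sides at x = -50 and +50 mm, ends at y = -75 and +75 mm), 70 mm high. Origin: centre of its underside; z up. Slides with friction. Starts skewed, in the open on the robot's side of the rail, long sides within 0.4 rad of the rail.
- rail: The fixed back rail beyond the carton: a dark steel angle 580 mm long (its y), flange 50 mm high. Origin: on the board, middle of the flange's front face, which the carton must meet; x points away from the robot, square to that face: the bay lies at negative x.
- divider: Fixed upright plywood board, 100 mm in x, 18 mm thick (y), 80 mm high, square to the rail, reaching from its front face 100 mm towards the robot. Origin: centre of its underside, z up, axes parallel to the rail's. Near one end of the rail, left or right (about 220 mm from the middle); its inner side faces the rail's middle.
- tin: A squat steel tin, 79 mm across, 73 mm high, standing near the rail at the other end from the divider; not to be moved. Origin: centre of its underside.
- aerosol: An aerosol can, 54 mm across, 166 mm high, standing to one side; not to be moved. Origin: centre of its underside.
- tape: A roll of tape lying flat, 100 mm across, 48 mm high, to one side; not to be moved. Origin: centre of its underside.
There are look-alikes about, which are no part of the job. Of the things shaped like the carton, the cardboard one is meant.

How it is judged:
By the outcome, as a careful person would: the job done as asked, in the order asked, and still so for the second after the job is handed in, with the robot touching nothing.
It also fails if it takes over 53 s, if anything falls off the work surface, if the arm or the gripper's body presses on something with over 40 N, if the wrist force passes 120 N, or if a joint passes its speed limit or range.

## Robot

A 7-joint arm with a two-finger parallel gripper is mounted at the origin on the work surface. World frame = base frame: x ahead of the robot, y to its left, z up, the work surface at z = 0. Lengths are in m, angles in rad, forces in N, time in s.
With the tool pointing down it reaches from about 0.35 to 0.775 m from the base axis. Payload 3.1 kg.
Tool frame: the origin (TCP) lies at the very end of the fingers, on their centre line; the grasp point (between the pads) lies 19 mm behind it (arm.pinch_z is the distance from the TCP to the grasp point, in m); z points along the fingers, y is the line along which they close (so a half turn about z gives the same grasp; the last joint's range is limited). The gripper opens to 85 mm and grips with 20 to 120 N. Pads are 22 mm wide; open, the fingers measure 114 mm over their backs; the gripper's body (76 mm by 85 mm) begins 54 mm behind the grasp point. The pads swing forward as they close: fully open they stand 13 mm farther back than shut.
Start: joints at [1.162, 0.311, 0.014, 1.512, -0.004, 1.319, -0.027], TCP at [0.197, -0.513, 0.211] pointing down, gripper open.
Joint ranges: [-2.7, 2.7], [-0.3, 1.91], [-1.27, 1.3], [0.12, 2.57], [-1.44, 4.58], [0.2, 2.03], [-3.05, 3.05]. Speed limits (rad/s): [2.79, 2.79, 3.14, 3.14, 3.14, 3.14, 3.14].

## Interface

Orientations are given as a rotation vector (axis times angle).
In Python, from cell import arm gives the robot as it stands. Calls block until the motion is done:
- arm.reach(position, orientation): joint-space move of the TCP to a pose.
- arm.line_to(position, ori=None, max_speed=0.15): straight line of the TCP; ori=None keeps the orientation; max_speed is the mean speed in m/s.
- arm.move_j(angles): joint-space move.
- arm.move_gripper(opening, strength=None): opening from 0.0 (shut) to 1.0 (fully open); strength is the grip in N (None keeps the last); returns when the fingers have stopped.
- arm.wait(seconds).
- arm.solve_ik(position, orientation): joint angles nearest the present ones, or None.
- arm.read_state(): the state.
- arm.grab_frame(name): name is "scene" or "top" or "wrist"; returns a dict with "img" (480x640x3 uint8, red, green, blue), "intrinsics" (3x3 intrinsics, pixels), "k1" (the pictures are not rectified: a ray, as slopes to the right and down, at radius r is drawn at 1 + k1 r^2 times it, then the intrinsics apply), "R" (3x3) and "t" (3): a world point X has camera coordinates R X + t. Camera axes: x right, y down, z forward; pixel columns grow to the right and rows downward; lengths in m; the calibration is good to about 2 mm. A picture is of the moment at which its call begins. There is no depth.
A pose or a line that the arm cannot do raises arm.Unreachable and nothing moves.
- arm.hand_in(): hands the job in; it is judged then, once.
The state is a dict: "time_s": time; "qpos": joint angles; "joint_vel": joint speeds; "joint_efforts": joint torques, N m; "tool_pos": TCP position; "orientation": TCP orientation; "wrist_force": force on the tool from outside, world axes, zero at the start; "moment": the same for the moment, N m; "gripper_width": opening from 0.0 (shut) to 1.0 (fully open); "gripper_force": force on a finger pad.
Only numpy, scipy, OpenCV 4.12 (cv2) and the standard library are available. Lean on these libraries where they do the work, as an engineer would, in place of code of your own. Each camera call takes 0.05 s, during which the arm holds its last target. There are 200 camera calls.

## Working session

There is one attempt and no reset: what is moved stays moved. The work goes in short steps, each a Python script; the robot and the scene stay as the last script left them, time stands still between calls to the robot, and variables do not carry over. Pictures are saved under pics/ and viewed, at most 10 in all, crops included, and the job is handed in when it is done.

```bash
mkdir -p pics; ls; python3 - <<'E'
from cell import arm
import cv2,pickle
for n in("top","scene"):
    f=arm.grab_frame(n); cv2.imwrite(f"pics/{n}0.png",f["img"][:,:,::-1]); pickle.dump(f,open(n+"0.pkl","wb"))
    print(n,f["intrinsics"],f["k1"],f["R"],f["t"])
print(arm.read_state())
E
```

```text
pics
top [[454.09752077   0.         323.50577583]
 [  0.         454.09752077 234.8891062 ]
 [  0.           0.           1.        ]] 0.009742202500567829 [[ 0.02098081 -0.99951149  0.02316425]
 [-0.99595111 -0.02292062 -0.08692547]
 [ 0.08741395 -0.02124669 -0.99594547]] [0.05273924 0.51164653 1.12401391]
scene [[475.74741255   0.         320.76086647]
 [  0.         475.74741255 245.77590044]
 [  0.           0.           1.        ]] -0.05026472294241409 [[ 0.04630169  0.99892235 -0.00320664]
 [ 0.66480546 -0.03321045 -0.74627795]
 [-0.74558022  0.03242214 -0.66562673]] [-0.09858202 -0.3290214   1.61579985]
{'time_s': 0.1, 'qpos': array([ 1.16230855,  0.31165723,  0.0139987 ,  1.51293811, -0.00438671,
        1.31920085, -0.02721948]), 'joint_vel': array([-0.0013334 , -0.00155429, -0.00150797, -0.0021402 , -0.0007949 ,
        0.00191956, -0.00031808]), 'joint_efforts': array([ 1.82865856e-04, -3.80857229e+01,  1.46208848e-01, -2.31243289e+01,
        1.21878443e-02,  8.10676807e-03,  1.71420561e-05]), 'tool_pos': array([ 0.19698622, -0.51274591,  0.21010672]), 'orientation': array([-3.08681428e+00, -5.72623469e-01,  7.83921071e-04]), 'wrist_force': array([-0.02823681, -0.17676165, -0.82383232]), 'moment': array([ 0.00104613, -0.00500016,  0.01072219]), 'gripper_force': 0.0, 'gripper_width': 0.9979315204229184}
```

View pics/top0.png

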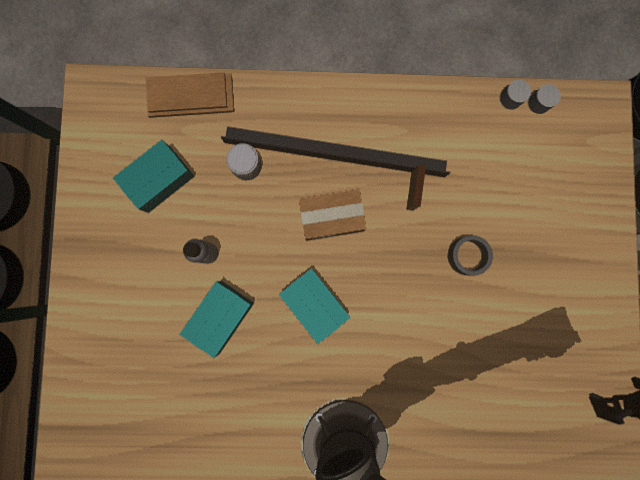

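View pics/scene0.png

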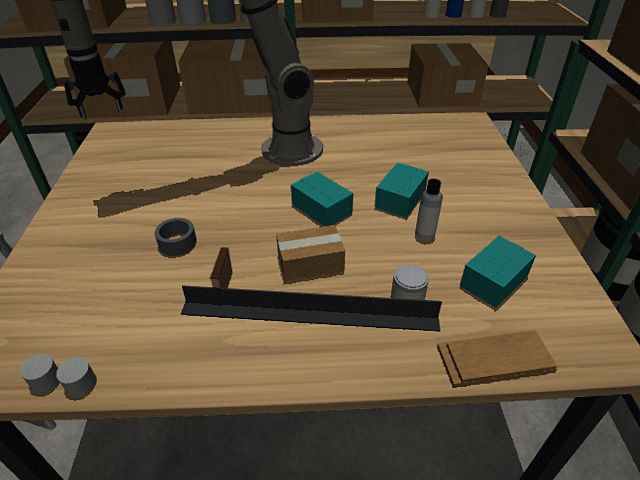

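The top view shows the rail from about (226,132) to (446,168), the divider near (415,188), the carton at (333,214) and the tin at (243,160). A teal look-alike stands in front of the carton at (315,305). I'll enlarge this region.

```bash
python3 - <<'E'
import cv2
i=cv2.imread("pics/top0.png")[115:265,215:465]
cv2.imwrite("pics/crop0.png",cv2.convertScaleAbs(cv2.resize(i,None,fx=3,fy=3,interpolation=cv2.INTER_CUBIC),alpha=1.7,beta=20))
E
```

```text
(no output)
```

View pics/crop0.png

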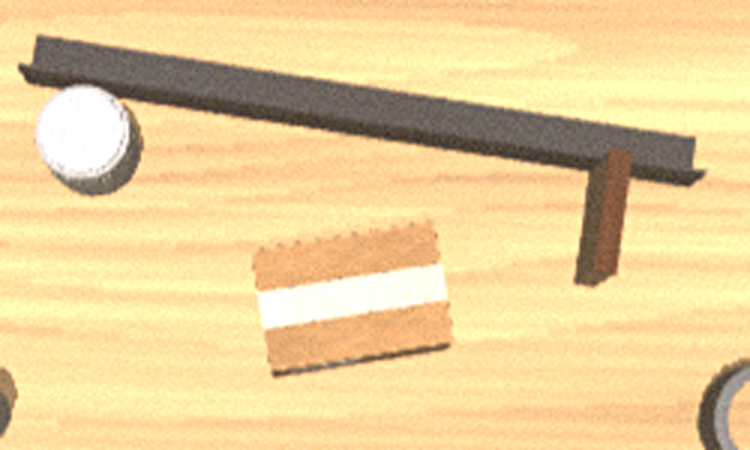

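The crop shows the carton's top corners at about (254,249), (434,222), (451,346) and (272,371). The rail's front foot line runs from (27,82) to (690,185), and the divider's top inner edge from (609,152) to (597,280).

```bash
cat > h.py <<'E'
import numpy as np,cv2
def w(f,px,z):
    "pixels (N,2) -> world points at height z"
    px=np.array(px,float); K=f["intrinsics"]
    s=(px-K[:2,2])/[K[0,0],K[1,1]]; u=s.copy()
    for _ in range(20): u=s/(1+f["k1"]*(u**2).sum(1,keepdims=True))
    d=np.c_[u,np.ones(len(u))]@f["R"]; c=-f["R"].T@f["t"]
    return (c+d*((z-c[2])/d[:,2])[:,None])[:,:2]
def crop(p,o=(215,115),k=3): return (np.array(p,float)+.5)/k-.5+o
def proj(f,X):
    X=np.atleast_2d(X)@f["R"].T+f["t"]; u=X[:,:2]/X[:,2:]
    u=u*(1+f["k1"]*(u**2).sum(1,keepdims=True)); K=f["intrinsics"]
    return u*[K[0,0],K[1,1]]+K[:2,2]
E
python3 - <<'E'
import pickle,numpy as np
from h import *
np.set_printoptions(precision=4,suppress=True)
f=pickle.load(open("top0.pkl","rb"))
def seg(n,p,z):
    q=w(f,p,z); d=q[1]-q[0]; print(n,q.ravel(),"len",np.hypot(*d),"dir",np.arctan2(d[0],-d[1]))
seg("railbot",crop([(27,82),(690,185)]),0)
seg("railtop",crop([(20,66),(705,170)]),.05)
seg("divtop in",crop([(609,152),(597,280)]),.08)
seg("divbot in",crop([(588,170),(576,283)]),0)
seg("divtop front",crop([(595,284),(616,274)]),.08)
c=w(f,crop([(254,249),(434,222),(451,346),(272,371)]),.07);print(c,c.mean(0))
for i in range(4): e=c[(i+1)%4]-c[i];print(np.hypot(*e),np.arctan2(e[0],-e[1]))
print("tin",w(f,crop([(83,131)]),.073)); print("tape",w(f,[(471,255)],.04)); print("aero",w(f,[(191,250)],.16))
print("teal top",w(f,[(313,267),(349,317),(318,343),(280,297)],.07))
E
```

```text
railbot [ 0.7488  0.3284  0.6732 -0.25  ] len 0.5833074526270446 dir -0.13004415517282092
railtop [ 0.7477  0.3244  0.6749 -0.2481] len 0.5770290008536426 dir -0.12641518553858908
divtop in [ 0.6806 -0.1607  0.5755 -0.1513] len 0.10556569596622026 dir -1.659568336550689
divbot in [ 0.6842 -0.1607  0.5846 -0.1508] len 0.10004856759220973 dir -1.6705008464465065
divtop front [ 0.5722 -0.1497  0.5807 -0.1667] len 0.018989421635781885 dir 0.4665781818541492
[[ 0.5956  0.1257]
 [ 0.6214 -0.0201]
 [ 0.5203 -0.0353]
 [ 0.4968  0.1087]] [0.5585 0.0447]
0.14803767899366427 0.1755566065703763
0.10221980132018256 -1.4215842598073636
0.14588165146858037 -2.9794399612314297
0.10023037180247031 1.7411300428485004
tin [[0.6883 0.2666]]
tape [[ 0.467  -0.3038]]
aero [[0.4583 0.357 ]]
teal top [[0.4282 0.0886]
 [0.3113 0.0002]
 [0.2492 0.0726]
 [0.3553 0.1655]]
```

```bash
cat >> h.py <<'E'
from scipy.spatial.transform import Rotation as Rn
TH=-.128; RX=np.array([np.cos(TH),np.sin(TH)]); RY=np.array([-RX[1],RX[0]]); O=np.array([.7112,.0387])
def P(rx,ry,z): return np.r_[O+rx*RX+ry*RY,z]          # rail frame -> world
def ori(yxy):                                            # tool down, y axis along yxy
    y=np.r_[yxy,0]; z=np.array([0,0,-1.]); return Rn.from_matrix(np.c_[np.cross(y,z),y,z]).as_rotvec()
def F(arm):
    f=arm.read_state()["wrist_force"]; return np.round([f[:2]@RX,f[:2]@RY,f[2]],1)
def R(arm):
    p=arm.read_state()["tool_pos"]; return np.round(np.r_[(p[:2]-O)@RX,(p[:2]-O)@RY,p[2]],4)
E
python3 - <<'E'
from cell import arm
from h import *
o=ori(-RY)
arm.reach(P(-.25,-.012,.20),o); arm.line_to(P(-.25,-.012,.02),max_speed=.15)
print(R(arm),F(arm),arm.read_state()["time_s"])
for rx in (-.2,-.16,-.135):
    arm.line_to(P(rx,-.012,.02),max_speed=.08); print(R(arm),F(arm))
f=arm.grab_frame("top"); cv2.imwrite("pics/top1.png",cv2.convertScaleAbs(cv2.resize(f["img"][115:315,215:465,::-1],None,fx=3,fy=3,interpolation=cv2.INTER_CUBIC),alpha=1.7,beta=20))
print(arm.read_state()["time_s"])
E
```

```text
[-0.2492 -0.0117  0.0208] [0.2 0.3 0.4] 3.7
[-0.1997 -0.0124  0.0201] [-0.2 -0.6 -0.7]
[-0.1595 -0.0122  0.02  ] [0.  0.1 0.8]
[-0.1345 -0.0121  0.02  ] [ 0.4 -0.4  0.1]
5.6417
```

View pics/top1.png

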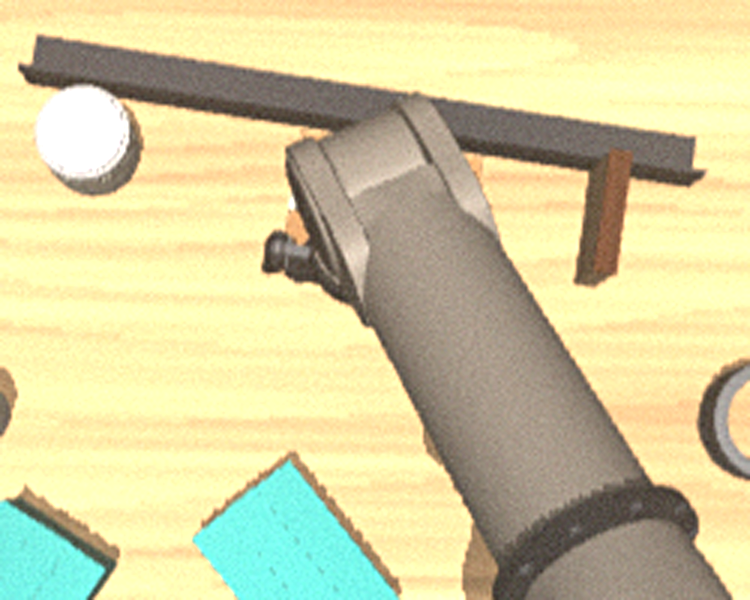

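The arm hides most of the carton, but its left end, at about (295,210), has moved up towards the rail. I'll keep pushing in small steps.

```bash
python3 - <<'E'
from cell import arm
from h import *
for rx in np.arange(-.128,-.099,.003):
    arm.line_to(P(rx,-.012,.02),max_speed=.04); f=F(arm); print(R(arm),f)
    if f[0]<-8: break
arm.line_to(P(-.16,-.012,.02),max_speed=.15); arm.line_to(P(-.16,-.012,.2),max_speed=.3)
arm.reach(P(-.25,.08,.25),ori(RX))
f=arm.grab_frame("top"); cv2.imwrite("pics/top2.png",cv2.convertScaleAbs(cv2.resize(f["img"][115:265,215:465,::-1],None,fx=3,fy=3,interpolation=cv2.INTER_CUBIC),alpha=1.7,beta=20))
print(arm.read_state()["time_s"],arm.read_state()["qpos"])
E
```

```text
[-0.1286 -0.012   0.02  ] [-3.1 -0.5  2.9]
[-0.1255 -0.0119  0.0199] [-4.3  0.5  1.3]
[-0.1218 -0.0119  0.0199] [-1.6 -0.2  0.5]
[-0.1186 -0.0119  0.0199] [-1.8  0.7  1. ]
[-0.1155 -0.012   0.0199] [-1.9  1.  -0.3]
[-0.1125 -0.0121  0.0199] [-1.1 -0.  -1.2]
[-0.1123 -0.0119  0.0198] [-6.6  0.4  3. ]
[-0.1125 -0.012   0.0198] [-13.3  -0.6   9.1]
10.1833 [ 0.49535418  0.35495657 -1.1011259   1.55297881  0.31784559  1.43142297
 -0.75555539]
```

View pics/top2.png

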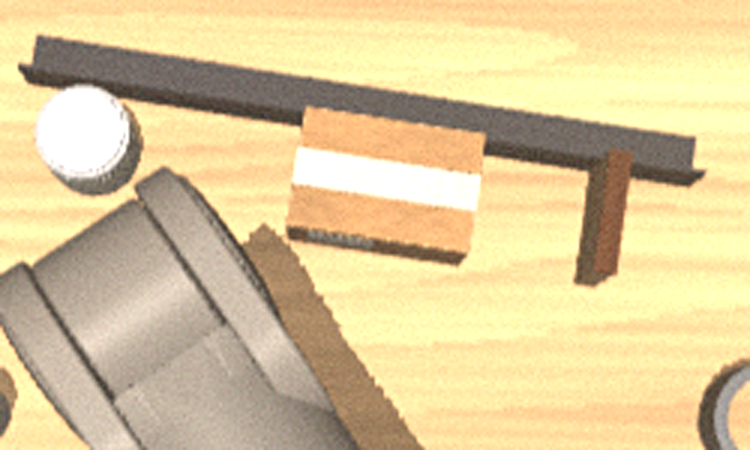

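The carton is flush with the rail: its top corners are at about (305,108), (485,133), (462,252) and (287,228). Next I'll find its left end and check the options for the end push.

```bash
python3 - <<'E'
from cell import arm
from h import *
import pickle
np.set_printoptions(precision=3,suppress=True)
f=pickle.load(open("top0.pkl","rb"))
c=w(f,crop([(305,108),(485,133),(462,252),(287,228)]),.07); print(np.c_[(c-O)@RX,(c-O)@RY])
for s in(1,-1):
  for d in (0,.5,-.5):
    y=s*(RX*np.cos(d)+RY*np.sin(d))
    print(s,d,[arm.solve_ik(P(-.055,ry,z),ori(y)) for ry,z in((.1,.2),(.1,.02),(-.045,.02))])
E
```

```text
[[-0.004  0.048]
 [-0.002 -0.101]
 [-0.103 -0.096]
 [-0.105  0.048]]
1 0 [array([ 0.212,  0.772, -0.955,  1.066,  0.606,  1.565, -0.712]), array([ 0.227,  0.902, -0.869,  1.307,  0.687,  1.237, -0.796]), array([ 0.466,  0.834, -0.847,  1.424,  0.646,  1.174, -0.596])]
1 0.5 [array([ 0.247,  0.814, -1.069,  1.064,  0.691,  1.599, -0.255]), array([ 0.267,  0.945, -0.97 ,  1.305,  0.773,  1.278, -0.342]), array([ 0.508,  0.874, -0.941,  1.422,  0.724,  1.211, -0.143])]
1 -0.5 [array([ 0.169,  0.734, -0.836,  1.068,  0.52 ,  1.535, -1.167]), array([ 0.181,  0.863, -0.765,  1.309,  0.6  ,  1.201, -1.247]), array([ 0.418,  0.797, -0.749,  1.426,  0.566,  1.14 , -1.046])]
-1 0 [array([ 0.25 ,  0.818, -1.081,  1.064,  0.7  ,  1.602,  2.383]), array([ 0.352,  1.091, -1.25 ,  1.301,  1.019,  1.424,  2.185]), array([ 0.616,  1.048, -1.255,  1.418,  0.995,  1.38 ,  2.353])]
-1 0.5 [array([-0.622,  0.688,  0.751,  1.112, -0.449,  1.497, -2.731]), array([-0.658,  0.839,  0.75 ,  1.352, -0.583,  1.174, -2.621]), array([ 0.18 ,  0.694, -0.332,  1.437,  0.242,  1.05 , -2.97 ])]
-1 -0.5 [array([ 0.291,  0.892, -1.255,  1.062,  0.838,  1.666,  1.819]), array([ 0.351,  1.088, -1.245,  1.301,  1.014,  1.421,  1.687]), array([ 0.614,  1.044, -1.248,  1.418,  0.989,  1.376,  1.856])]
```

```bash
python3 - <<'E'
from cell import arm
from h import *
arm.move_gripper(.5); arm.reach(P(-.055,.085,.2),ori(RX)); arm.line_to(P(-.055,.085,.02),max_speed=.15)
print(R(arm),F(arm))
for ry in (.05,.01,-.025): arm.line_to(P(-.055,ry,.02),max_speed=.08); print(R(arm),F(arm))
for ry in np.arange(-.029,-.062,-.003):
    arm.line_to(P(-.055,ry,.02),max_speed=.04); f=F(arm); print(R(arm),f)
    if f[1]>10: break
arm.line_to(P(-.055,.03,.02),max_speed=.15); arm.line_to(P(-.055,.03,.2),max_speed=.3)
arm.reach(P(-.28,.1,.25),ori(RX))
f=arm.grab_frame("top"); cv2.imwrite("pics/top3.png",cv2.convertScaleAbs(cv2.resize(f["img"][115:265,215:465,::-1],None,fx=3,fy=3,interpolation=cv2.INTER_CUBIC),alpha=1.7,beta=20))
print(arm.read_state()["time_s"])
E
```

```text
[-0.0542  0.0856  0.0214] [ 0.6  0.6 -0.1]
[-0.0546  0.0487  0.02  ] [1.  0.3 0.7]
[-0.0546  0.0077  0.0197] [-0.3  0.6 -0. ]
[-0.0543 -0.0273  0.0199] [ 1.4 -0.8  0.1]
[-0.0548 -0.0295  0.02  ] [ 0.3 -0.2  1. ]
[-0.055  -0.0318  0.02  ] [0.1 2.3 0.5]
[-0.0549 -0.0351  0.02  ] [-0.7  2.4 -0.5]
[-0.0549 -0.0385  0.02  ] [-0.1  0.9  0.6]
[-0.0548 -0.0402  0.0201] [ 0.8  4.2 -1.3]
[-0.0549 -0.04    0.0203] [ 0.6  8.4 -2.3]
[-0.055  -0.0398  0.0208] [ 0.7 12.2 -3.5]
18.8333
```

View pics/top3.png

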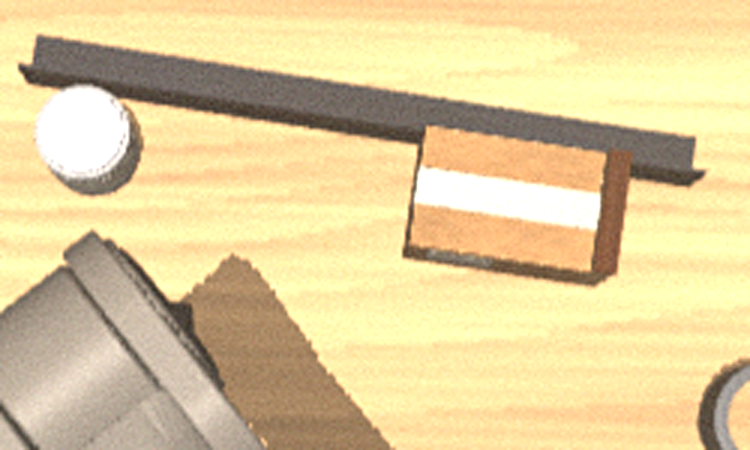

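The carton sits in the corner, with its top right edge against the divider at about (605,150)–(592,272). I'll do a short confirming push towards the rail, then look again.

```bash
python3 - <<'E'
from cell import arm
from h import *
arm.move_gripper(.9); arm.reach(P(-.16,-.129,.2),ori(-RY)); arm.line_to(P(-.16,-.129,.02),max_speed=.15)
arm.line_to(P(-.12,-.129,.02),max_speed=.1)
for rx in np.arange(-.117,-.099,.003):
    arm.line_to(P(rx,-.129,.02),max_speed=.04); f=F(arm); print(R(arm),f)
    if f[0]<-10: break
arm.line_to(P(-.16,-.129,.02),max_speed=.15); arm.line_to(P(-.16,-.129,.2),max_speed=.3)
arm.reach(P(-.3,.1,.25),ori(-RY)); arm.wait(.3)
f=arm.grab_frame("top"); g=arm.grab_frame("scene")
cv2.imwrite("pics/top4.png",cv2.convertScaleAbs(cv2.resize(f["img"][145:220,340:440,::-1],None,fx=7,fy=7,interpolation=cv2.INTER_CUBIC),alpha=1.7,beta=20))
cv2.imwrite("pics/scene4.png",cv2.convertScaleAbs(g["img"][:,:,::-1],alpha=1.5,beta=15))
print(arm.read_state()["time_s"])
E
```

```text
[-0.1173 -0.1291  0.0201] [-0.5  0.6  0.1]
[-0.1139 -0.1291  0.02  ] [ 0.4  1.  -0.1]
[-0.1125 -0.1289  0.0197] [-4.1  0.4  2.6]
[-0.1127 -0.1289  0.0197] [-11.5   0.1   9.1]
25.9
```

View pics/top4.png

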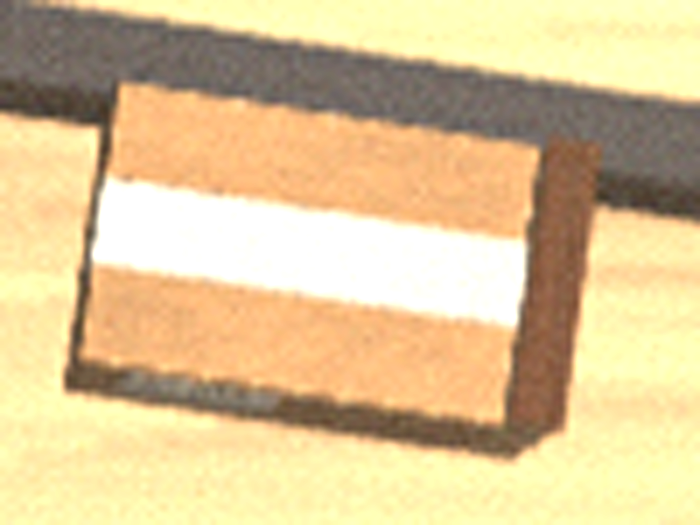

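View pics/scene4.png

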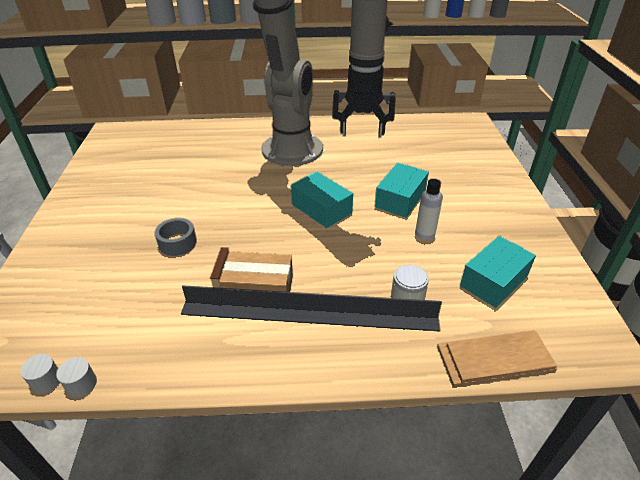

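The carton is flush with the rail along (120,88)–(540,145) and tight to the divider along (540,145)–(505,425). In the scene view the tin, aerosol and tape are where they started, so I'm handing in.

```bash
python3 -c "
from cell import arm
print(arm.hand_in())"
```

```text
the job is handed in; nothing more can be done
None
```

The carton is in the corner, its long side flush with the rail and its end against the divider. The tin, aerosol and tape are where they stood, and the job was handed in at about 26 s.

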